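# Stamp the paddle in the hand press and lift it out level

## Task

Swing the lever of the marking press all the way down to its stop to stamp the handle of the wooden paddle lying in it, then let the lever spring all the way back up. Then pick the paddle up, bring it clear of the press and finish holding it in the gripper, steady and level, with its underside at least 10 cm higher than the rests it lay on (do not put it down or let it go). Leave the jar, the tin and the brush where they stand.

Things in the scene. Friction and masses are not known exactly. Their poses are not given: they have to be found in the camera images.
- press: Fixed grey hand-lever marking press. Origin: bench top under the ram axis; -x its open front (to the robot), +y its left, z up. Anvil 50 x 50 mm at the origin and wooden rest post 60 (x) x 30 mm at y = +180 mm, both tops at z = 60 mm; only a 14 mm high rail between them. Head x -35 to 110, y -30 to 30, z 150 to 235 mm; column x 60 to 110 mm. Throat open to front and both sides.
- anvil_top (a point): Centre of the anvil's top face, straight under the ram. The 22 mm square ram at rest ends 45 mm above it (31 mm above the paddle's top) and comes down 30 mm with the lever.
- lever (a joint): Lever angle in rad: 0 = up at rest, 0.95 = down at its stop. A spring brings it back to 0 when let go; 0 and 0.95 are hard stops. Pushing at the grip takes about 2 to 8 N, growing on the way.
- lever_grip (a point): Middle of the lever's wooden cross grip: round bar, 22 mm diameter, 80 mm long, parallel to press y, on the press's right (-y); moves with the lever. At rest 165 mm in front of (press -x) and 113 mm above lever_pivot, 313 mm above the bench; at the stop 188 mm in front, 69 mm below the pivot. The 14 mm lever arm is 57 mm towards press +y.
- lever_pivot (a point): Fixed point on the lever's hinge axis (parallel to press y), level with the middle of the grip; 200 mm above the bench. The grip's middle turns about it at radius 200 mm, down and to the front.
- paddle: Flat beech paddle 232 mm long, 14 mm thick, 70 to 140 g, handle end on the anvil under the ram, blade on the rest post, pointing to press +y. Origin: underside at the balance point, mid-width; +x towards the blade, z up. Handle 26 mm wide, x -134 to 36 mm; blade 55 mm wide, x 36 to 96 mm. At the balance point the handle is free on both sides and underneath.
- mark_spot (a point): Point on top of the handle, on the centre line, 20 mm from its end (x = -114 mm of the paddle): where the stamp goes.
- jar: Bystander: small amber jar, 60 mm diameter, 85 mm high; origin under its centre.
- tin: Bystander: tin can, 66 mm diameter, 100 mm high; origin under its centre.
- dusting_brush: Bystander: bench brush, 120 x 30 x 43 mm, bristles down, long axis along its x; origin under its centre.
There are look-alikes about, which are no part of the job. Several things have the shape of the paddle; the one meant has the colours described above.

How it is judged (in metres and radians):
On the way, in this order (a step that is already met when the one before it is completed fails the run):
1. the lever is down at its stop while the handle lies under the ram on the anvil (value of joint lever above 0.87 rad and horizontal distance between mark_spot and anvil_top below 0.02 m and height (world z) of mark_spot below 0.08 m), for 0.1 s.
2. the lever has returned fully up with the paddle still in the press (value of joint lever below 0.08 rad and height (world z) of paddle below 0.08 m), for 0.1 s.
At the end, for the whole second after the job is handed in: The fingers alone hold the paddle, its underside 90 mm or more above the rests (150 mm above the bench), within 0.14 rad of level, still (20 mm/s, 0.15 rad/s), touching neither press nor bystanders; lever up (under 0.08 rad); jar, tin and brush within 30 mm of their start (height (world z) of paddle above 0.15 m and angle between paddle's own z axis and vertical below 0.14 rad and linear speed of paddle below 0.02 m/s and angular speed of paddle below 0.15 rad/s and contact force between paddle and the fingers above 1 N and contact force between paddle and press below 0.05 N and contact force between paddle and jar below 0.05 N and contact force between paddle and tin below 0.05 N and contact force between paddle and dusting_brush below 0.05 N and value of joint lever below 0.08 rad and distance of each of jar, tin, dusting_brush from where it was at the start of the episode below 0.03 m); the arm keeps its last pose, push and grip.
It fails at once if a bystander is knocked away or over (distance of any of jar, tin, dusting_brush from where it was at the start of the episode above 0.04 m or angle between any of jar, tin, dusting_brush's own z axis and vertical above 0.6 rad).
It also fails if it takes over 64 s, if anything falls off the work surface, if the arm or the gripper's body presses on something with over 40 N, if the wrist force passes 120 N, or if a joint passes its speed limit or range.

## Robot

A 6-joint arm with a two-finger parallel gripper is mounted at the origin on the work surface. World frame = base frame: x ahead of the robot, y to its left, z up, the work surface at z = 0. Lengths are in mm, angles in degrees, forces in N, time in s.
With the tool pointing down it reaches from about 350 to 975 mm from the base axis. Payload 7.1 kg.
Tool frame: the origin (TCP) lies midway between the tips of the shut fingers; the grasp point (between the pads) lies 19 mm behind it (arm.tcp_to_grasp is the z of the grasp point in the tool frame, in mm); z points along the fingers, y is the direction in which the jaws open and shut (so a half turn about z gives the same grasp; the last joint's range is limited). The gripper opens to 88 mm and grips with 3 to 60 N. Pads are 20 mm wide; open, the fingers measure 115 mm over their backs; the gripper's body (75 mm by 178 mm) begins 61 mm behind the grasp point.
Start: joints at [66.119, 24.242, 93.386, -0, 62.372, -1.089], TCP at [242.087, 576.193, 201.775] pointing down, gripper open.
Joint ranges: [-172.04, 172.04], [-51.8, 120.97], [4.93, 147.93], [-75.15, 255.16], [6.16, 154.13], [-145.62, 145.62]. Speed limits (degrees/s): [136.94, 136.94, 172.46, 180, 180, 180].

## Interface

Orientations are given as [roll, pitch, yaw] about the fixed x, y, z axes, in that order (R = Rz(yaw) Ry(pitch) Rx(roll)).
In Python, from workcell import arm gives the robot as it stands.
- The arm moves only by the shell command python3 -m jog 'ROWS' [FORCE]. ROWS is JSON, a list of rows, each an object of numbers: "x", "y", "z": the shift along the tool's x, y, z in m; "wx", "wy", "wz": the turn, a rotation vector about the tool's x, y, z in rad; "grip": the finger opening in m, from 0 to 0.0878. A call has 1 to 5 rows; each row shifts and turns the commanded pose from where the row before left it, along the tool's axes as they then stand; what a row does not reach is not made up. A row lasts 1/10 s, in which the tool goes at most 50 mm and 8.59 degrees, less where a joint would pass 70% of its speed; a pose out of reach is approached as far as the arm can. A call is refused whole if a number of a shift passes 0.05 or a number of a turn 0.15, either way. A call with a gripper value outside its range is refused whole. The fingers move at their own pace and stop on an object; FORCE is the grip in N (left out, the last holds). Time passes only in rows, so rows that do not move let the fingers close. It gives the time, the measured TCP pose, the force and the opening at its end, in the units of the state.
- arm.sense(): the state, without advancing time (a new reading comes with each control period).
- arm.get_image(name): name is "scene" or "top"; returns the picture (420x560x3 uint8, blue, green, red); there is no depth.
- arm.camera_model(name): a dict with "K" (3x3 intrinsics, pixels), "world_to_cam" (4x4, takes a point from world to camera coordinates). Camera axes: x right, y down, z forward; pixel columns grow to the right and rows downward; lengths in mm; the calibration is good to about 2 mm. A picture is of the moment at which its call begins. camera_model takes no time and is no camera call.
- arm.hand_in(): hands the job in, once; it reports no verdict.
Trained networks look in the newest picture that a camera, given by its name, has taken for a name from the list of things; names that differ only in an ending like _2 or _b are one class to them, and where a whole thing is asked for, a point or a joint stands for the part that bears it (a point fixed in the world has none). Each returns a list of dicts, best first, with "conf" (0 to 1); they miss things now and then, are a little off and sometimes report something else, mostly with a low value. They report only what shows in the picture. A call takes as long as a camera call. They do not tell look-alikes from the thing itself.
- arm.cut_out(query, camera): "pixels" (420x560 bool, what is visible of it).
- arm.mark_of(query, camera): "point" ([x, y, z] in mm, in the coordinates of the camera as it stood for that picture, good to about 4 mm: a listed point, or the origin of a listed thing).
The state is a dict: "clock": time; "joints": joint angles; "qd": joint speeds; "joint_efforts": joint torques, N m; "position": TCP position; "orientation": TCP orientation; "contact_force": force on the tool from outside, world axes, zero at the start; "torque": the same for the moment, N m; "grip_width": finger opening in mm.
Only numpy, scipy, OpenCV 4.12 (cv2) and the standard library are available. Lean on these libraries where they do the work, as an engineer would, in place of code of your own. Each camera call takes 0.05 s, during which the arm holds its last target.

## Working session

There is one attempt and no reset: what is moved stays moved. The work goes in short steps, Python scripts to look and compute and a shell command to move; the robot and the scene stay as the last step left them, time stands still between calls to the robot, and variables do not carry over. Pictures are saved under pics/ and viewed, and the job is handed in when it is done.

```bash
ls; mkdir -p pics; python3 - <<'E'
from workcell import arm
import cv2
for n in("scene","top"):
    cv2.imwrite(f"pics/{n}0.png",arm.get_image(n))
    m=arm.camera_model(n);print(n,m["K"],m["world_to_cam"])
print(arm.sense(),arm.tcp_to_grasp)
E
```

```text
pics
scene [[431.57193045   0.         282.39563663]
 [  0.         431.57193045 208.41290297]
 [  0.           0.           1.        ]] [[ 7.38708709e-01  6.73999453e-01 -5.84647082e-03 -4.45792328e+02]
 [ 4.37525564e-01 -4.86093525e-01 -7.56494855e-01 -1.16370845e+02]
 [-5.12719050e-01  5.56271357e-01 -6.53973511e-01  1.36634463e+03]
 [ 0.00000000e+00  0.00000000e+00  0.00000000e+00  1.00000000e+00]]
top [[401.30609207   0.         282.7571043 ]
 [  0.         401.30609207 205.27907608]
 [  0.           0.           1.        ]] [[ 9.65505237e-03 -9.99926468e-01  7.33743473e-03 -2.42898942e+01]
 [-9.92901257e-01 -1.04566293e-02 -1.18481023e-01  5.83942754e+02]
 [ 1.18549036e-01 -6.14140768e-03 -9.92929207e-01  1.04795930e+03]
 [ 0.00000000e+00  0.00000000e+00  0.00000000e+00  1.00000000e+00]]
{'clock': 0.1, 'joints': array([ 6.61197686e+01,  2.42798748e+01,  9.34265266e+01,  5.47498341e-04,
        6.23732538e+01, -1.08914373e+00]), 'qd': array([-0.08881894, -0.04789627, -0.10104507,  0.01689158, -0.03075927,
       -0.03416781]), 'joint_efforts': array([ 5.18455527e-04, -5.45612955e+01, -2.74323589e+01,  6.45846315e-02,
        1.88614632e-02, -6.99818997e-05]), 'position': array([241.87063016, 575.72316572, 201.08501223]), 'orientation': array([-1.79920368e+02, -1.99872080e-03,  1.57208657e+02]), 'contact_force': array([-0.37785928,  0.49204707, -0.02613082]), 'torque': array([-0.06422688,  0.03515692, -0.00386037]), 'grip_width': 88.09358220034694} -18.700000000000003
```

View pics/scene0.png

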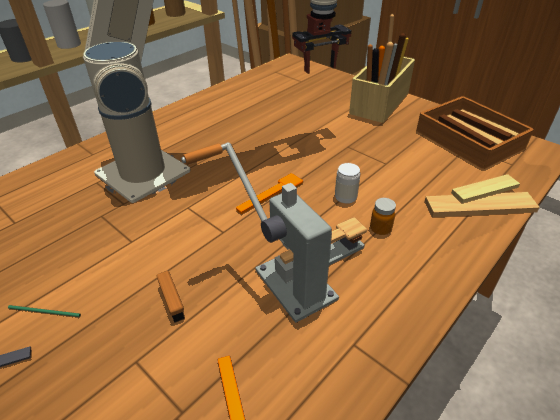

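View pics/top0.png

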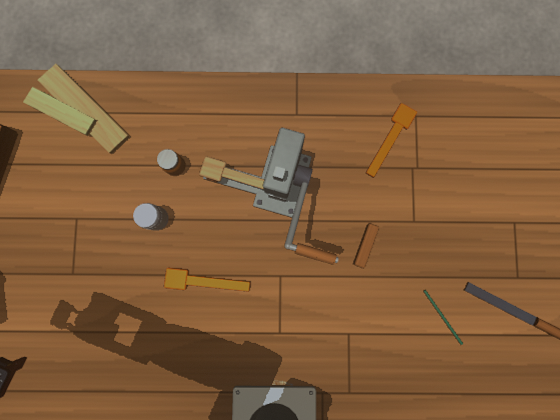

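```bash
python3 - <<'E'
from workcell import arm
import numpy as np
for n in("scene","top"):
    W=np.linalg.inv(arm.camera_model(n)["world_to_cam"])
    for q in("anvil_top","lever_grip","lever_pivot","paddle","mark_spot","press","jar","tin","dusting_brush"):
        if n=="scene" and q in("jar","tin","dusting_brush"):continue
        for d in arm.mark_of(q,n)[:3]:
            print(n,q,round(d["conf"],2),np.round((W@np.r_[d["point"],1])[:3],1))
print(arm.sense()["clock"])
E
```

```text
scene anvil_top 0.95 [626.   -6.1  58.3]
scene lever_grip 0.82 [457.9 -79.  314.3]
scene paddle 0.88 [656.1 110.6  57.7]
scene paddle 0.66 [380.6 206.6   0. ]
scene mark_spot 0.77 [365.5  90.8  13.5]
scene mark_spot 0.7 [ 696.8 -264.5   14.4]
scene mark_spot 0.66 [628.1   0.8  73.6]
scene press 0.93 [628.5  -8.9  -1.7]
top anvil_top 0.78 [625.7  -8.2  57.8]
top anvil_top 0.3 [653.9 107.1  60.2]
top lever_grip 0.58 [548.6 333.9   0.6]
top lever_grip 0.56 [455.4 -74.6 312.8]
top paddle 0.84 [ 790.2 -323.6   -2.1]
top paddle 0.69 [655.9 106.9  57.9]
top paddle 0.62 [380.4 206.   -1.5]
top mark_spot 0.8 [ 688.5 -272.5   14.4]
top mark_spot 0.58 [366.2  91.1  10.4]
top press 0.56 [632.8  -5.4  -3.1]
top jar 0.96 [699.4 287.2  -1.2]
top dusting_brush 0.92 [ 4.753e+02 -2.495e+02  1.000e-01]
0.85
```

The top view shows the press at about (282,175) and its beech paddle at (235,175), with the jar at (168,160), the tin at (148,216) and the brush at (367,245). The paddles at (390,140) and (207,281) are orange look-alikes. I'll check the press yaw by overlaying a model on the picture.

```bash
cat > h.py <<'E'
from workcell import arm
import numpy as np, cv2
def proj(n,P):
    m=arm.camera_model(n);P=np.atleast_2d(P)
    c=(m["world_to_cam"]@np.c_[P,np.ones(len(P))].T)[:3]
    u=m["K"]@c;return (u[:2]/u[2]).T
def ray(n,uv,z):
    m=arm.camera_model(n);W=np.linalg.inv(m["world_to_cam"])
    d=W[:3,:3]@np.linalg.inv(m["K"])@np.r_[uv,1];o=W[:3,3]
    return o+d*(z-o[2])/d[2]
def P2W(p,x0,y0,yaw):
    p=np.atleast_2d(p).astype(float);c,s=np.cos(yaw),np.sin(yaw)
    return np.c_[x0+c*p[:,0]-s*p[:,1],y0+s*p[:,0]+c*p[:,1],p[:,2]]
E
python3 - <<'E'
from h import *
for q in("tin","jar","dusting_brush"):
  for n in("scene","top"):
    arm.get_image(n)
    W=np.linalg.inv(arm.camera_model(n)["world_to_cam"])
    for d in arm.mark_of(q,n)[:2]: print(n,q,round(d["conf"],2),np.round((W@np.r_[d["point"],1])[:3],1))
print("tin ray",ray("top",(146,212),100))
for n in("scene","top"):
    im=cv2.imread(f"pics/{n}0.png");im=cv2.resize(im,None,fx=3,fy=3,interpolation=cv2.INTER_CUBIC)
    pose=(627,-7,np.radians(-14.5))
    def box(x0,x1,y0,y1,z0,z1,col):
        for z in(z0,z1):
            q=proj(n,P2W([(x0,y0,z),(x1,y0,z),(x1,y1,z),(x0,y1,z)],*pose))*3+1
            cv2.polylines(im,[q.round().astype(int)],True,col,1)
    box(-35,110,-30,30,150,235,(0,0,255));box(-25,25,-25,25,60,60,(0,255,0));box(-30,30,165,195,60,60,(0,255,0))
    box(-13,13,-20,150,74,74,(255,0,0));box(-27.5,27.5,150,210,74,74,(255,0,0))
    a,b=proj(n,P2W([(-147,-150,313),(-147,-70,313)],*pose))*3+1
    cv2.line(im,tuple(a.round().astype(int)),tuple(b.round().astype(int)),(255,255,0),1)
    c=proj(n,P2W([(-20,20,130)],*pose))[0]*3;x,y=int(c[0]),int(c[1])
    cv2.imwrite(f"pics/{n}_ov.png",im[max(0,y-300):y+300,max(0,x-400):x+400])
E
```

```text
scene tin 0.71 [544. 336.   1.]
top tin 0.6 [550.1 331.7   1.4]
scene jar 0.67 [698.7 284.5  -3.8]
top jar 0.62 [703.  284.8  -4.4]
scene dusting_brush 0.69 [ 482.3 -236.1   -3. ]
top dusting_brush 0.63 [ 476.8 -244.9   -0.7]
tin ray [555.66355415 326.88361485 100.        ]
```

View pics/top_ov.png

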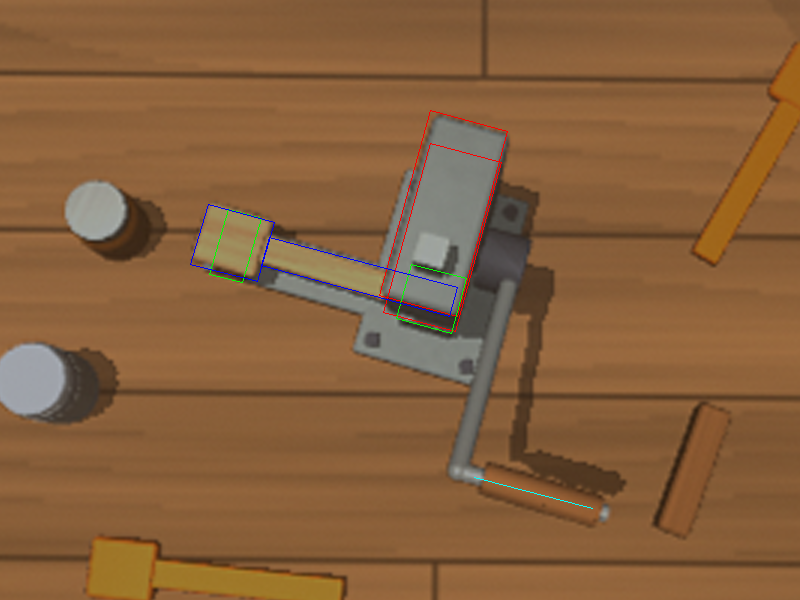

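View pics/scene_ov.png

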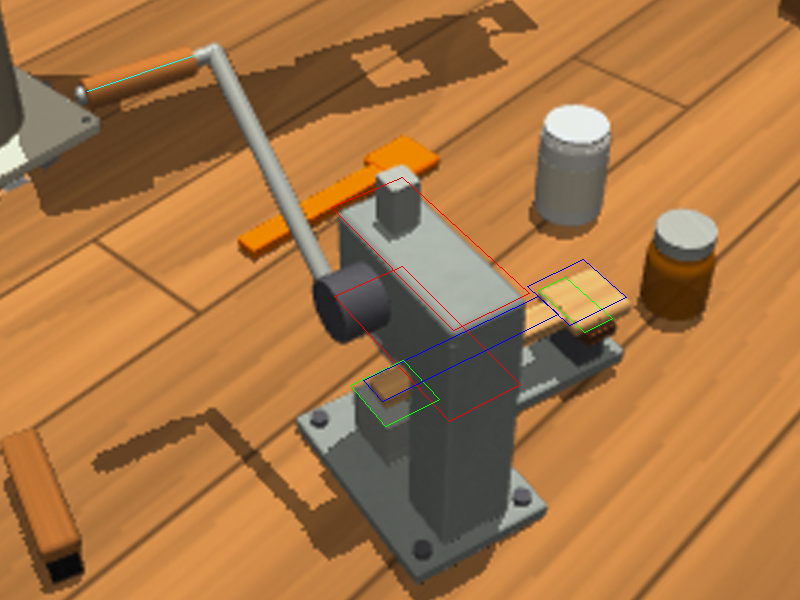

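The overlay fits: press at about (627,-7), yaw about -14.5°, tin at about (550,331) and jar at about (700,286). I'll hold the lever's grip bar and ride the arc down and back up. First the tool goes up and turns so that tool x is press y, tool y is press x and z is down.

```bash
python3 -m jog '[{"z":-0.05,"wz":0.1426},{"z":-0.05,"wz":0.1426},{"z":-0.05,"wz":0.1426},{"z":-0.04,"wz":0.1426},{"wz":0.1426}]'; python3 -m jog '[{"wz":0.1426},{"wz":0.1426},{"wz":0.1426},{"wz":0.1426},{"wz":0.1426}]'
cat >> h.py <<'E'
def need(tx,ty,tz):
    s=arm.sense();from scipy.spatial.transform import Rotation as R
    Rm=R.from_euler("xyz",s["orientation"],degrees=True)
    print("clock",round(s["clock"],2),"pos",s["position"].round(1),"rpy",s["orientation"].round(1),"F",s["contact_force"].round(1),"grip",round(s["grip_width"],1),"J",s["joints"].round(0))
    print("tool shift mm",Rm.inv().apply(np.r_[tx,ty,tz]-s["position"]).round(1))
E
python3 -c "from h import *;need(453.5,-86.7,390)"
```

```text
clock 1.45 pos [242.1 576.2 201.8] rpy [-180.    -0.   157.2] F [-0.1 -0.6 -0.4] grip 88.0 J [66. 24. 93.  0. 62. -1.]
tool shift mm [-451.7 -529.2 -188.2]schema error: expected keys x, y, z, wx, wy, wz, grip
schema error: expected keys x, y, z, wx, wy, wz, grip
```

```bash
python3 -m jog '[{"x":0,"y":0,"z":-0.05,"wx":0,"wy":0,"wz":0.1426,"grip":0.0878},{"x":0,"y":0,"z":-0.05,"wx":0,"wy":0,"wz":0.1426,"grip":0.0878},{"x":0,"y":0,"z":-0.05,"wx":0,"wy":0,"wz":0.1426,"grip":0.0878},{"x":0,"y":0,"z":-0.04,"wx":0,"wy":0,"wz":0.1426,"grip":0.0878},{"x":0,"y":0,"z":0,"wx":0,"wy":0,"wz":0.1426,"grip":0.0878}]'; python3 -m jog '[{"x":0,"y":0,"z":0,"wx":0,"wy":0,"wz":0.1426,"grip":0.0878},{"x":0,"y":0,"z":0,"wx":0,"wy":0,"wz":0.1426,"grip":0.0878},{"x":0,"y":0,"z":0,"wx":0,"wy":0,"wz":0.1426,"grip":0.0878},{"x":0,"y":0,"z":0,"wx":0,"wy":0,"wz":0.1426,"grip":0.0878},{"x":0,"y":0,"z":0,"wx":0,"wy":0,"wz":0.1426,"grip":0.0878}]'
python3 -c "from h import *;need(453.5,-86.7,390)"
```

```text
clock: 1.95
position: [243.1, 578.6, 399.3]
orientation: [179.5, -0.4, 116.0]
contact_force: [-0.2, 0.9, -0.5]
grip_width: 87.6
clock: 2.45
position: [242.1, 576.1, 391.8]
orientation: [-180.0, 0.0, 75.2]
contact_force: [0.2, 0.4, 0.2]
grip_width: 87.5
clock 2.45 pos [242.1 576.1 391.8] rpy [-180.     0.    75.2] F [0.2 0.4 0.2] grip 87.5 J [66. 16. 81. -0. 83. 81.]
tool shift mm [-586.6  374.1    1.8]
```

```bash
for i in 1 2 3; do python3 -m jog '[{"x":-0.0391,"y":0.025,"z":0,"wx":0,"wy":0,"wz":0,"grip":0.0878},{"x":-0.0391,"y":0.025,"z":0,"wx":0,"wy":0,"wz":0,"grip":0.0878},{"x":-0.0391,"y":0.025,"z":0,"wx":0,"wy":0,"wz":0,"grip":0.0878},{"x":-0.0391,"y":0.025,"z":0,"wx":0,"wy":0,"wz":0,"grip":0.0878},{"x":-0.0391,"y":0.025,"z":0,"wx":0,"wy":0,"wz":0,"grip":0.0878}]'; done
python3 -m jog '[{"x":0,"y":0,"z":0,"wx":0,"wy":0,"wz":0,"grip":0.0878},{"x":0,"y":0,"z":0,"wx":0,"wy":0,"wz":0,"grip":0.0878}]'
python3 - <<'E'
from h import *
need(453.5,-86.7,294)
for n in("scene","top"): cv2.imwrite(f"pics/{n}1.png",arm.get_image(n))
a=np.hstack([cv2.imread(f"pics/{n}1.png")[y:y+300,x:x+380] for n,x,y in(("scene",50,40),("top",170,100))]);cv2.imwrite("pics/c1.png",a)
E
```

```text
clock: 2.95
position: [314.3, 353.9, 391.8]
orientation: [180.0, -0.0, 75.5]
contact_force: [1.5, 0.3, 0.3]
grip_width: 87.8
clock: 3.45
position: [386.3, 133.3, 392.1]
orientation: [179.9, -0.0, 75.5]
contact_force: [0.3, -0.1, 0.7]
grip_width: 87.7
clock: 3.95
position: [458.5, -87.5, 392.1]
orientation: [179.9, -0.0, 75.5]
contact_force: [0.5, 0.7, -0.2]
grip_width: 87.8
clock: 4.15
position: [458.2, -86.2, 391.5]
orientation: [-180.0, -0.0, 75.4]
contact_force: [-1.0, -0.3, -0.4]
grip_width: 87.6
clock 4.15 pos [458.2 -86.2 391.5] rpy [-180.    -0.    75.4] F [-1.  -0.3 -0.4] grip 87.6 J [-12.  -0.  99.   0.  81.   3.]
tool shift mm [-1.7 -4.3 97.5]
```

View pics/c1.png

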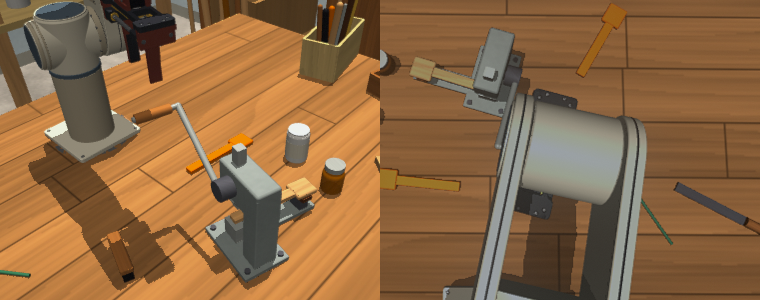

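The gripper is above the grip bar, with the fingers straddling it along press x. I'll lower it now.

```bash
python3 -m jog '[{"x":-0.002,"y":-0.004,"z":0.03,"wx":0,"wy":0,"wz":0,"grip":0.0878},{"x":0,"y":0,"z":0.03,"wx":0,"wy":0,"wz":0,"grip":0.0878},{"x":0,"y":0,"z":0.02,"wx":0,"wy":0,"wz":0,"grip":0.0878},{"x":0,"y":0,"z":0.017,"wx":0,"wy":0,"wz":0,"grip":0.0878},{"x":0,"y":0,"z":0,"wx":0,"wy":0,"wz":0,"grip":0.0878}]'
python3 - <<'E'
from h import *
need(453.5,-86.7,294)
im=arm.get_image("scene");cv2.imwrite("pics/s2.png",cv2.resize(im[60:260,100:350],None,fx=3,fy=3,interpolation=cv2.INTER_CUBIC))
E
```

```text
clock: 4.75
position: [452.3, -84.6, 293.0]
orientation: [-179.8, -0.0, 75.6]
contact_force: [-0.6, 0.4, 0.7]
grip_width: 88.2
clock 4.75 pos [452.3 -84.6 293. ] rpy [-179.8   -0.    75.6] F [-0.6  0.4  0.7] grip 88.2 J [-12.   4. 108.   0.  69.   2.]
tool shift mm [-1.7  1.7 -1. ]
```

View pics/s2.png

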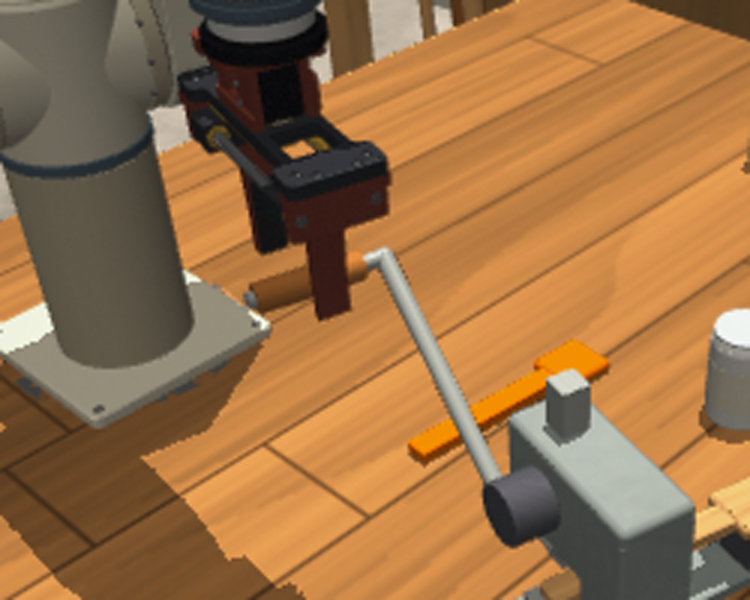

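The bar lies between the open fingers, with the near finger at about (325,260) on the head side. Closing at 25 N.

```bash
python3 -m jog '[{"x":0,"y":0,"z":0,"wx":0,"wy":0,"wz":0,"grip":0.03},{"x":0,"y":0,"z":0,"wx":0,"wy":0,"wz":0,"grip":0.015},{"x":0,"y":0,"z":0,"wx":0,"wy":0,"wz":0,"grip":0.015},{"x":0,"y":0,"z":0,"wx":0,"wy":0,"wz":0,"grip":0.015},{"x":0,"y":0,"z":0,"wx":0,"wy":0,"wz":0,"grip":0.015}]' 25;python3 -m jog '[{"x":0,"y":0,"z":0,"wx":0,"wy":0,"wz":0,"grip":0.015},{"x":0,"y":0,"z":0,"wx":0,"wy":0,"wz":0,"grip":0.015},{"x":0,"y":0,"z":0,"wx":0,"wy":0,"wz":0,"grip":0.015}]'
```

```text
clock: 5.3
position: [454.1, -86.5, 295.1]
orientation: [180.0, -0.0, 75.5]
contact_force: [0.7, -0.8, -0.0]
grip_width: 51.3
clock: 5.6
position: [453.9, -86.5, 294.8]
orientation: [-180.0, 0.0, 75.5]
contact_force: [-0.5, -0.0, -0.2]
grip_width: 27.1
```

```bash
python3 -m jog '[{"x":0,"y":0,"z":0,"wx":0,"wy":0,"wz":0,"grip":0.015},{"x":0,"y":0,"z":0,"wx":0,"wy":0,"wz":0,"grip":0.015},{"x":0,"y":0,"z":0,"wx":0,"wy":0,"wz":0,"grip":0.015}]'; python3 - <<'E'
import numpy as np
# tool y=press x, z down. bar centre rel. pivot
a0=np.arctan2(113,165)
p=lambda t:np.array([-200*np.cos(a0-t),200*np.sin(a0-t)])
prev=p(0)
for t in np.linspace(0,.95,20)[1:]:
    q=p(t);d=q-prev;prev=q;print(round(t,2),"y %.4f z %.4f"%(d[0]/1000,-d[1]/1000))
E
```

```text
clock: 5.9
position: [454.9, -86.7, 295.0]
orientation: [179.9, 0.0, 75.5]
contact_force: [6.1, -2.0, -1.8]
grip_width: 20.1
0.05 y -0.0054 z 0.0084
0.1 y -0.0050 z 0.0086
0.15 y -0.0046 z 0.0089
0.2 y -0.0041 z 0.0091
0.25 y -0.0037 z 0.0093
0.3 y -0.0032 z 0.0095
0.35 y -0.0027 z 0.0096
0.4 y -0.0022 z 0.0097
0.45 y -0.0017 z 0.0098
0.5 y -0.0013 z 0.0099
0.55 y -0.0008 z 0.0100
0.6 y -0.0003 z 0.0100
0.65 y 0.0002 z 0.0100
0.7 y 0.0007 z 0.0100
0.75 y 0.0012 z 0.0099
0.8 y 0.0017 z 0.0098
0.85 y 0.0022 z 0.0097
0.9 y 0.0027 z 0.0096
0.95 y 0.0032 z 0.0095
```

Gripped. Now down the arc, 0.05 rad per row.

```bash
python3 -m jog '[{"x":0,"y":-0.0054,"z":0.0084,"wx":0,"wy":0,"wz":0,"grip":0.015},{"x":0,"y":-0.005,"z":0.0086,"wx":0,"wy":0,"wz":0,"grip":0.015},{"x":0,"y":-0.0046,"z":0.0089,"wx":0,"wy":0,"wz":0,"grip":0.015},{"x":0,"y":-0.0041,"z":0.0091,"wx":0,"wy":0,"wz":0,"grip":0.015},{"x":0,"y":-0.0037,"z":0.0093,"wx":0,"wy":0,"wz":0,"grip":0.015}]'
python3 - <<'E'
from h import *
im=arm.get_image("scene");cv2.imwrite("pics/s3.png",cv2.resize(im[60:260,100:350],None,fx=3,fy=3,interpolation=cv2.INTER_CUBIC))
E
```

```text
clock: 6.4
position: [431.7, -80.3, 249.8]
orientation: [180.0, -0.0, 75.5]
contact_force: [5.4, 1.6, 2.5]
grip_width: 17.2
```

View pics/s3.png

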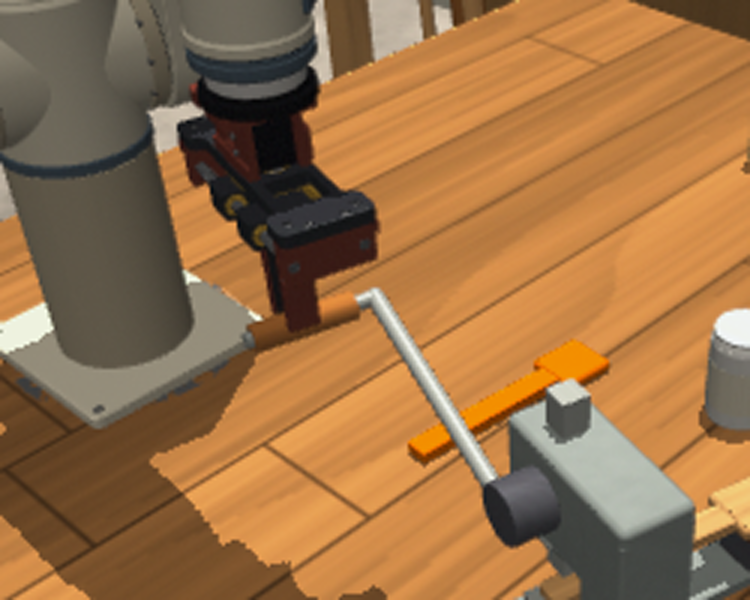

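```bash
python3 - <<'E'
from h import *
W=np.linalg.inv(arm.camera_model("scene")["world_to_cam"])
for d in arm.mark_of("lever_grip","scene")[:2]: print(round(d["conf"],2),np.round((W@np.r_[d["point"],1])[:3],1))
pose=(627,-7,np.radians(-14.5));a0=np.arctan2(113,165)
for t in(0,.1,.2,.25,.3,.35,.4):
    print(t,P2W([(18-200*np.cos(a0-t),-110,200+200*np.sin(a0-t))],*pose).round(0),((proj("scene",P2W([(18-200*np.cos(a0-t),-57,200+200*np.sin(a0-t))],*pose))-[100,60])*3).round(0))
need(431,-80,250)
print(arm.sense()["joint_efforts"].round(1))
E
```

```text
0.93 [437.8 -73.3 266.4]
0 [[457. -77. 313.]] [[380. 252.]]
0.1 [[447. -74. 296.]] [[375. 266.]]
0.2 [[439. -72. 278.]] [[372. 282.]]
0.25 [[435. -71. 269.]] [[371. 290.]]
0.3 [[432. -70. 259.]] [[370. 299.]]
0.35 [[429. -69. 250.]] [[370. 308.]]
0.4 [[427. -69. 240.]] [[369. 317.]]
clock 6.5 pos [431.4 -80.3 249. ] rpy [-180.    -0.    75.5] F [6.1 1.8 1.6] grip 17.0 J [-12.   5. 113.   0.  62.   2.]
tool shift mm [ 0.2 -0.5 -1. ]
[ -1.2 -31.7 -22.9  -0.7   1.4  -0. ]
```

The lever follows: it is at about 0.27 rad, and the marked grip bar at z 266 fits that. The opening of 17 mm is less than the bar, so I'll go on carefully and check again.

```bash
python3 -m jog '[{"x":0,"y":-0.0032,"z":0.0095,"wx":0,"wy":0,"wz":0,"grip":0.015},{"x":0,"y":-0.0027,"z":0.0096,"wx":0,"wy":0,"wz":0,"grip":0.015},{"x":0,"y":-0.0022,"z":0.0097,"wx":0,"wy":0,"wz":0,"grip":0.015},{"x":0,"y":-0.0017,"z":0.0098,"wx":0,"wy":0,"wz":0,"grip":0.015},{"x":0,"y":-0.0013,"z":0.0099,"wx":0,"wy":0,"wz":0,"grip":0.015}]'
python3 - <<'E'
from h import *
im=arm.get_image("scene");cv2.imwrite("pics/s4.png",cv2.resize(im[100:260,120:320],None,fx=4,fy=3.75,interpolation=cv2.INTER_CUBIC))
W=np.linalg.inv(arm.camera_model("scene")["world_to_cam"])
for d in arm.mark_of("lever_grip","scene")[:2]: print(round(d["conf"],2),np.round((W@np.r_[d["point"],1])[:3],1))
need(431,-80,250)
E
```

```text
clock: 7.0
position: [421.5, -77.6, 201.4]
orientation: [179.9, -0.0, 75.5]
contact_force: [5.5, 2.6, 4.1]
grip_width: 14.9
0.58 [427.7 -68.  214.6]
clock 7.1 pos [421.3 -77.8 200.8] rpy [180.   -0.   75.5] F [5.6 2.3 4.1] grip 15.3 J [-12.   7. 117.   0.  55.   2.]
tool shift mm [  0.3   9.9 -49.2]
```

View pics/s4.png

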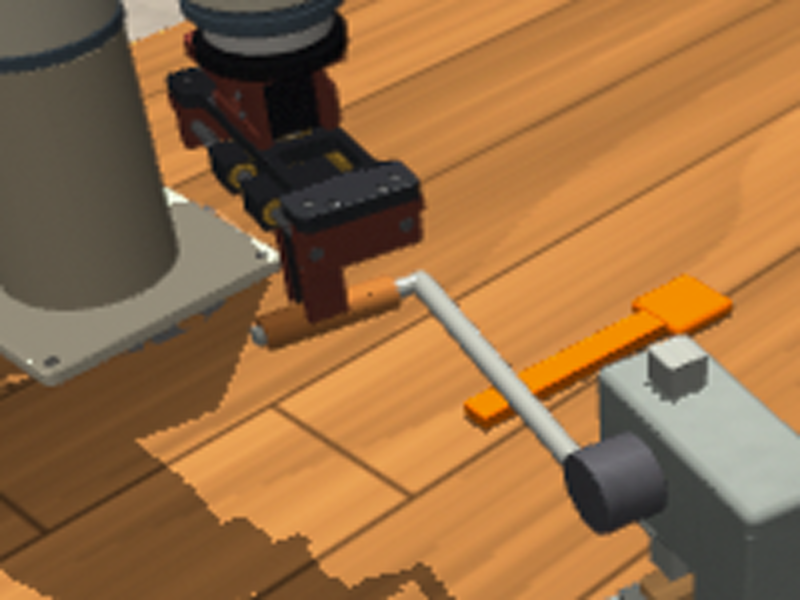

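The lever keeps following at about 0.5 rad, with the bar between the fingertips and a vertical force of about 4 N. I'll go on with a lower width target to keep the grip force up.

```bash
python3 -m jog '[{"x":0,"y":-0.0008,"z":0.01,"wx":0,"wy":0,"wz":0,"grip":0.01},{"x":0,"y":-0.0003,"z":0.01,"wx":0,"wy":0,"wz":0,"grip":0.01},{"x":0,"y":0.0002,"z":0.01,"wx":0,"wy":0,"wz":0,"grip":0.01},{"x":0,"y":0.0007,"z":0.01,"wx":0,"wy":0,"wz":0,"grip":0.01},{"x":0,"y":0.0012,"z":0.0099,"wx":0,"wy":0,"wz":0,"grip":0.01}]'
python3 - <<'E'
from h import *
im=arm.get_image("scene");cv2.imwrite("pics/s5.png",cv2.resize(im[100:260,120:320],None,fx=4,fy=3.75,interpolation=cv2.INTER_CUBIC))
W=np.linalg.inv(arm.camera_model("scene")["world_to_cam"])
for d in arm.mark_of("lever_grip","scene")[:2]: print(round(d["conf"],2),np.round((W@np.r_[d["point"],1])[:3],1))
need(431,-80,250)
E
```

```text
clock: 7.6
position: [423.0, -78.5, 151.9]
orientation: [179.9, 0.0, 75.5]
contact_force: [5.4, 0.1, 7.0]
grip_width: 10.1
0.74 [426.8 -72.  162.4]
clock 7.7 pos [423.1 -78.5 151.4] rpy [179.9   0.   75.5] F [5.2 0.4 6.9] grip 10.0 J [-12.  12. 120.  -0.  48.   2.]
tool shift mm [  0.5   8.2 -98.6]
```

View pics/s5.png

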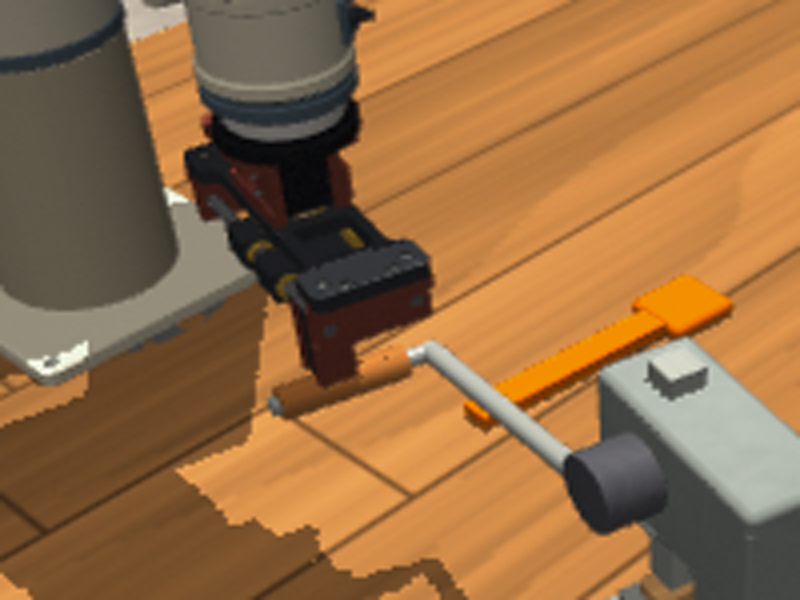

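The fingertips (10 mm gap) now cradle the bar from above. I'll widen slightly for a wider cradle and go down slowly, watching the force for the stop.

```bash
python3 -m jog '[{"x":0,"y":0,"z":0.002,"wx":0,"wy":0,"wz":0,"grip":0.015},{"x":0,"y":0.0007,"z":0.004,"wx":0,"wy":0,"wz":0,"grip":0.015},{"x":0,"y":0.001,"z":0.004,"wx":0,"wy":0,"wz":0,"grip":0.015}]'
python3 -m jog '[{"x":0,"y":0.001,"z":0.004,"wx":0,"wy":0,"wz":0,"grip":0.015},{"x":0,"y":0,"z":0,"wx":0,"wy":0,"wz":0,"grip":0.015}]'
python3 - <<'E'
from h import *
im=arm.get_image("scene");cv2.imwrite("pics/s6.png",cv2.resize(im[100:260,120:320],None,fx=4,fy=3.75,interpolation=cv2.INTER_CUBIC))
W=np.linalg.inv(arm.camera_model("scene")["world_to_cam"])
for d in arm.mark_of("lever_grip","scene")[:2]: print(round(d["conf"],2),np.round((W@np.r_[d["point"],1])[:3],1))
pose=(627,-7,np.radians(-14.5));a0=np.arctan2(113,165)
for t in(.7,.75,.8,.85,.9,.95):
    print(t,((proj("scene",P2W([(18-200*np.cos(a0-t),y,200+200*np.sin(a0-t)) for y in(-150,-57)],*pose))-[120,100])*[4,3.75]).round(0).tolist())
E
```

```text
clock: 8.0
position: [422.5, -78.4, 141.4]
orientation: [-179.9, 0.0, 75.5]
contact_force: [-0.2, 1.2, 6.8]
grip_width: 14.6
clock: 8.2
position: [423.3, -78.7, 137.1]
orientation: [-179.8, 0.0, 75.5]
contact_force: [-0.3, 2.3, 6.8]
grip_width: 14.8
0.6 [627.9   1.2  70.4]
0.56 [437.  -71.1 143.9]
0.7 [[273.0, 374.0], [420.0, 322.0]]
0.75 [[277.0, 388.0], [422.0, 335.0]]
0.8 [[280.0, 402.0], [425.0, 349.0]]
0.85 [[285.0, 416.0], [428.0, 363.0]]
0.9 [[289.0, 430.0], [432.0, 377.0]]
0.95 [[293.0, 444.0], [436.0, 391.0]]
```

View pics/s6.png

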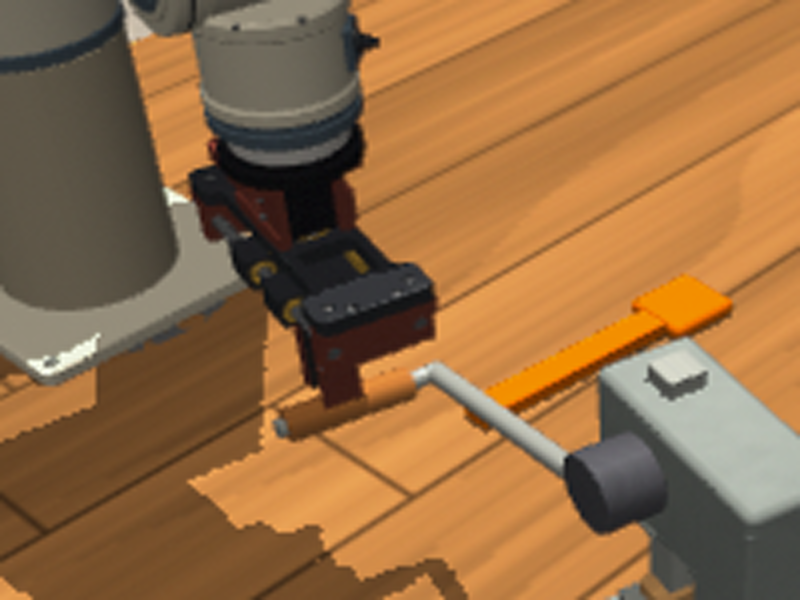

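The lever is at about 0.87 (bar end at (278,428), elbow at (430,370)). A little further, to the stop.

```bash
python3 -m jog '[{"x":0,"y":0.002,"z":0.004,"wx":0,"wy":0,"wz":0,"grip":0.015},{"x":0,"y":0.002,"z":0.004,"wx":0,"wy":0,"wz":0,"grip":0.015},{"x":0,"y":0,"z":0,"wx":0,"wy":0,"wz":0,"grip":0.015}]'
python3 - <<'E'
from h import *
im=arm.get_image("scene");cv2.imwrite("pics/s7.png",cv2.resize(im[100:260,120:320],None,fx=4,fy=3.75,interpolation=cv2.INTER_CUBIC))
need(431,-80,250)
E
```

```text
clock: 8.6
position: [426.1, -79.5, 128.8]
orientation: [-179.7, 0.0, 75.5]
contact_force: [-1.2, 0.9, 7.5]
grip_width: 15.1
clock 8.65 pos [426.1 -79.5 128.9] rpy [-179.7    0.    75.5] F [-1.9  1.9  6.9] grip 15.0 J [-12.  15. 120.  -0.  45.   2.]
tool shift mm [   0.7    4.3 -121.1]
```

View pics/s7.png

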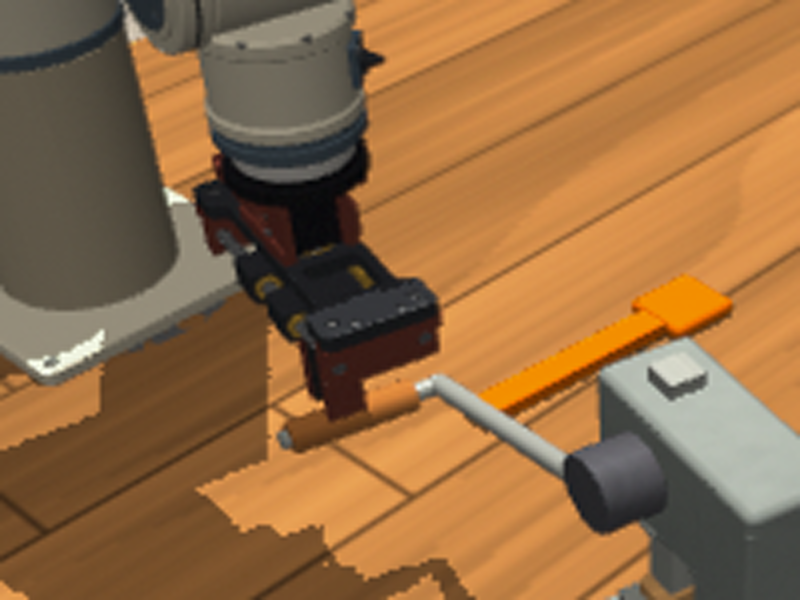

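```bash
python3 -m jog '[{"x":0,"y":0.001,"z":0.004,"wx":0,"wy":0,"wz":0,"grip":0.015},{"x":0,"y":0,"z":0,"wx":0,"wy":0,"wz":0,"grip":0.015}]';python3 -m jog '[{"x":0,"y":0.001,"z":0.003,"wx":0,"wy":0,"wz":0,"grip":0.015},{"x":0,"y":0,"z":0,"wx":0,"wy":0,"wz":0,"grip":0.015}]'
python3 - <<'E'
from h import *
im=arm.get_image("scene");cv2.imwrite("pics/s8.png",cv2.resize(im[100:260,120:320],None,fx=4,fy=3.75,interpolation=cv2.INTER_CUBIC))
need(431,-80,250)
E
```

```text
clock: 8.85
position: [427.3, -79.9, 125.0]
orientation: [-179.8, 0.0, 75.5]
contact_force: [-2.1, 1.9, 6.9]
grip_width: 14.9
clock: 9.05
position: [428.3, -80.1, 122.0]
orientation: [-179.8, 0.0, 75.5]
contact_force: [-1.2, 1.6, 7.8]
grip_width: 15.1
clock 9.1 pos [428.2 -80.1 122.1] rpy [-179.8    0.    75.5] F [-1.   1.   6.8] grip 15.1 J [-12.  16. 120.  -0.  45.   2.]
tool shift mm [   0.7    2.1 -127.9]
```

View pics/s8.png

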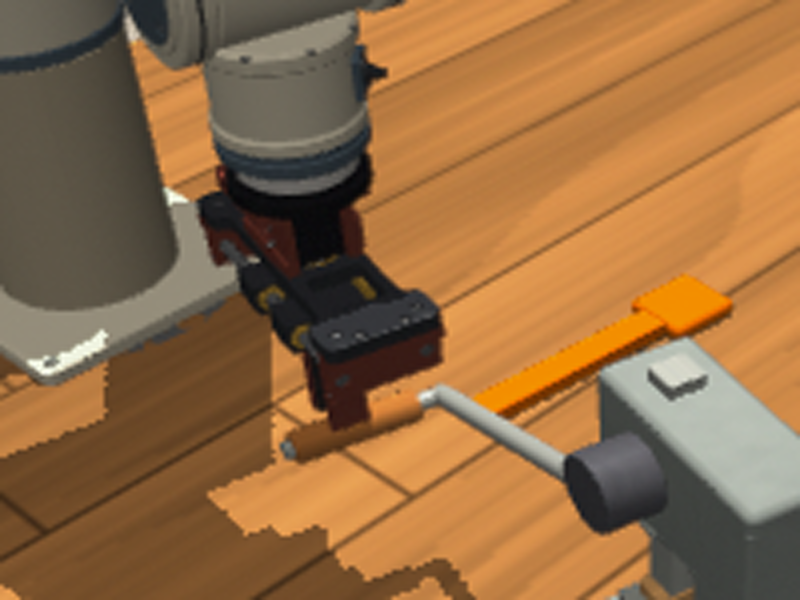

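```bash
python3 -m jog '[{"x":0,"y":0.001,"z":0.003,"wx":0,"wy":0,"wz":0,"grip":0.015},{"x":0,"y":0,"z":0,"wx":0,"wy":0,"wz":0,"grip":0.015}]';python3 -m jog '[{"x":0,"y":0.001,"z":0.002,"wx":0,"wy":0,"wz":0,"grip":0.015},{"x":0,"y":0,"z":0,"wx":0,"wy":0,"wz":0,"grip":0.015}]'
```

```text
clock: 9.3
position: [429.1, -80.3, 119.9]
orientation: [-179.7, 0.0, 75.5]
contact_force: [-5.7, 1.1, 21.4]
grip_width: 14.6
clock: 9.5
position: [429.5, -80.5, 118.7]
orientation: [-179.7, 0.0, 75.5]
contact_force: [-11.8, 2.3, 34.5]
grip_width: 14.9
```

The stop is reached: the force jumped to 34 N with no more travel. Now riding back up along the same arc.

```bash
python3 -m jog '[{"x":0,"y":-0.002,"z":-0.004,"wx":0,"wy":0,"wz":0,"grip":0.015},{"x":0,"y":-0.003,"z":-0.009,"wx":0,"wy":0,"wz":0,"grip":0.015},{"x":0,"y":-0.0027,"z":-0.0096,"wx":0,"wy":0,"wz":0,"grip":0.015},{"x":0,"y":-0.0022,"z":-0.0097,"wx":0,"wy":0,"wz":0,"grip":0.015},{"x":0,"y":-0.0012,"z":-0.0099,"wx":0,"wy":0,"wz":0,"grip":0.015}]'
python3 -m jog '[{"x":0,"y":-0.0007,"z":-0.01,"wx":0,"wy":0,"wz":0,"grip":0.015},{"x":0,"y":-0.0002,"z":-0.01,"wx":0,"wy":0,"wz":0,"grip":0.015},{"x":0,"y":0.0003,"z":-0.01,"wx":0,"wy":0,"wz":0,"grip":0.015},{"x":0,"y":0.0008,"z":-0.01,"wx":0,"wy":0,"wz":0,"grip":0.015},{"x":0,"y":0.0013,"z":-0.01,"wx":0,"wy":0,"wz":0,"grip":0.015}]'
python3 -m jog '[{"x":0,"y":0.0017,"z":-0.0099,"wx":0,"wy":0,"wz":0,"grip":0.015},{"x":0,"y":0.0022,"z":-0.0098,"wx":0,"wy":0,"wz":0,"grip":0.015},{"x":0,"y":0.0027,"z":-0.0097,"wx":0,"wy":0,"wz":0,"grip":0.015},{"x":0,"y":0.0032,"z":-0.0096,"wx":0,"wy":0,"wz":0,"grip":0.015},{"x":0,"y":0.0037,"z":-0.0093,"wx":0,"wy":0,"wz":0,"grip":0.015}]'
python3 - <<'E'
from h import *
im=arm.get_image("scene");cv2.imwrite("pics/s9.png",cv2.resize(im[60:260,100:350],None,fx=3,fy=3,interpolation=cv2.INTER_CUBIC))
E
```

```text
clock: 10.0
position: [420.8, -78.1, 160.2]
orientation: [-179.9, 0.0, 75.5]
contact_force: [1.2, -0.0, 6.4]
grip_width: 15.0
clock: 10.5
position: [422.2, -78.4, 210.3]
orientation: [-179.9, 0.0, 75.5]
contact_force: [-0.3, -0.1, 4.6]
grip_width: 15.3
clock: 11.0
position: [435.6, -82.0, 259.1]
orientation: [-179.9, 0.0, 75.5]
contact_force: [-4.3, -1.9, 3.7]
grip_width: 14.9
```

View pics/s9.png

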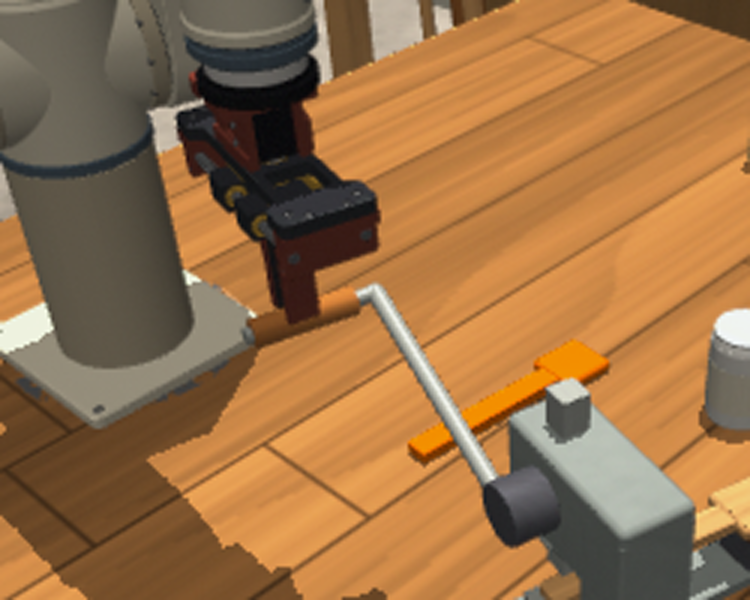

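The lever is following up, at about 0.27 rad. On up, past its rest position and clear.

```bash
python3 -m jog '[{"x":0,"y":0.0041,"z":-0.0091,"wx":0,"wy":0,"wz":0,"grip":0.015},{"x":0,"y":0.0046,"z":-0.0089,"wx":0,"wy":0,"wz":0,"grip":0.015},{"x":0,"y":0.004,"z":-0.0088,"wx":0,"wy":0,"wz":0,"grip":0.015},{"x":0,"y":0.003,"z":-0.01,"wx":0,"wy":0,"wz":0,"grip":0.015},{"x":0,"y":0.002,"z":-0.012,"wx":0,"wy":0,"wz":0,"grip":0.015}]'
python3 -m jog '[{"x":0,"y":0,"z":-0.01,"wx":0,"wy":0,"wz":0,"grip":0.015},{"x":0,"y":0,"z":-0.01,"wx":0,"wy":0,"wz":0,"grip":0.015},{"x":0,"y":0,"z":-0.02,"wx":0,"wy":0,"wz":0,"grip":0.015},{"x":0,"y":0,"z":-0.03,"wx":0,"wy":0,"wz":0,"grip":0.015},{"x":0,"y":0,"z":-0.04,"wx":0,"wy":0,"wz":0,"grip":0.0878}]'
python3 - <<'E'
from h import *
im=arm.get_image("scene");cv2.imwrite("pics/s10.png",cv2.resize(im[60:310,80:400],None,fx=2.4,fy=2.4,interpolation=cv2.INTER_CUBIC))
W=np.linalg.inv(arm.camera_model("scene")["world_to_cam"])
for q in("lever_grip","paddle","mark_spot"):
  for d in arm.mark_of(q,"scene")[:3]: print(q,round(d["conf"],2),np.round((W@np.r_[d["point"],1])[:3],1))
need(656,107,400)
E
```

```text
clock: 11.55
position: [454.2, -86.2, 308.1]
orientation: [180.0, -0.0, 75.5]
contact_force: [0.2, -0.2, -0.6]
grip_width: 15.2
clock: 12.05
position: [452.2, -85.9, 417.4]
orientation: [-179.8, -0.0, 75.5]
contact_force: [0.7, -0.1, -0.0]
grip_width: 19.9
lever_grip 0.55 [460.5 -76.6 314.1]
paddle 0.69 [381.2 203.5  -1.4]
paddle 0.6 [658.  110.2  56.7]
mark_spot 0.9 [ 696.7 -269.    16.7]
mark_spot 0.83 [ 6.295e+02 -3.000e-01  7.310e+01]
mark_spot 0.72 [369.5  88.8  11.9]
clock 12.25 pos [453.5 -86.2 418.1] rpy [179.9  -0.   75.5] F [ 1.1 -1.5 -0.6] grip 35.4 J [-12.  -1.  97.   0.  84.   2.]
tool shift mm [237.7 147.7  18.4]
```

View pics/s10.png

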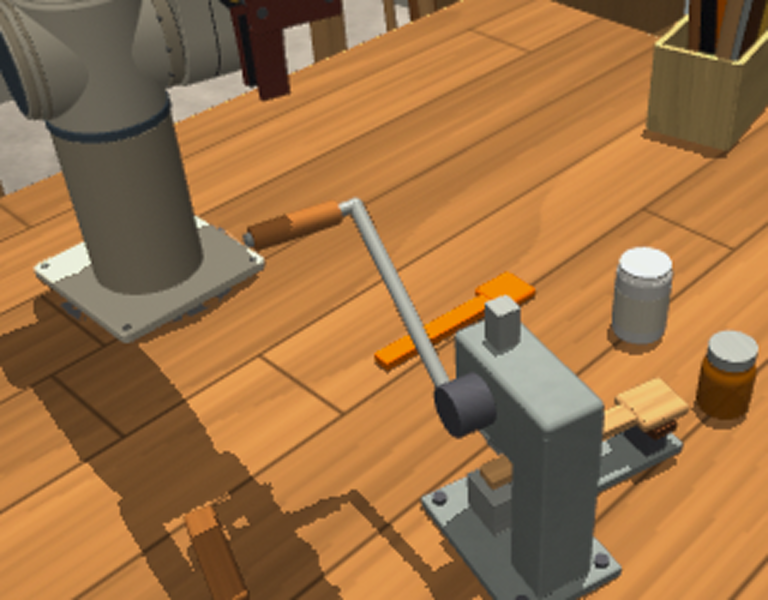

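The lever is fully up again (grip z 314, elbow at (350,207)) and the paddle is still in the press at about (657,109). Next, move over its balance point.

```bash
python3 -m jog '[{"x":0.048,"y":0.03,"z":0,"wx":0,"wy":0,"wz":0,"grip":0.0878},{"x":0.048,"y":0.03,"z":0,"wx":0,"wy":0,"wz":0,"grip":0.0878},{"x":0.048,"y":0.03,"z":0,"wx":0,"wy":0,"wz":0,"grip":0.0878},{"x":0.048,"y":0.03,"z":0,"wx":0,"wy":0,"wz":0,"grip":0.0878},{"x":0.048,"y":0.029,"z":0,"wx":0,"wy":0,"wz":0,"grip":0.0878}]'
python3 -m jog '[{"x":0,"y":0,"z":0.05,"wx":0,"wy":0,"wz":0,"grip":0.0878},{"x":0,"y":0,"z":0.05,"wx":0,"wy":0,"wz":0,"grip":0.0878},{"x":0,"y":0,"z":0.05,"wx":0,"wy":0,"wz":0,"grip":0.0878},{"x":0,"y":0,"z":0.05,"wx":0,"wy":0,"wz":0,"grip":0.0878},{"x":0,"y":0,"z":0.03,"wx":0,"wy":0,"wz":0,"grip":0.0878}]'
python3 - <<'E'
from h import *
need(657,108,47)
ims=[arm.get_image(n) for n in("scene","top")]
a=np.hstack([cv2.resize(im[y:y+150,x:x+190],None,fx=2,fy=2) for im,x,y in((ims[0],230,120),(ims[1],150,90))]);cv2.imwrite("pics/c11.png",a)
E
```

```text
clock: 12.75
position: [634.6, 87.9, 415.3]
orientation: [-179.8, 0.1, 75.5]
contact_force: [0.9, 0.5, 0.3]
grip_width: 75.2
clock: 13.25
position: [630.4, 86.0, 181.4]
orientation: [-179.6, 0.2, 75.5]
contact_force: [-0.7, 0.9, 0.1]
grip_width: 87.8
clock 13.25 pos [630.4  86.  181.4] rpy [-179.6    0.2   75.5] F [-0.7  0.9  0.1] grip 87.8 J [ 7. 27. 92.  0. 61. 21.]
tool shift mm [ 28.3  21.3 134.1]
```

View pics/c11.png

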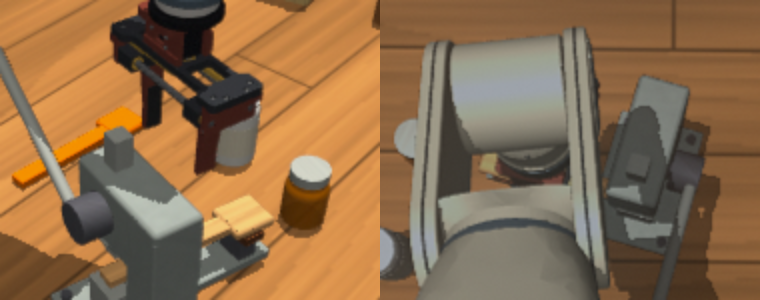

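The fast move fell short by (28,21) mm but touched nothing. I'll correct that, then lower.

```bash
python3 -m jog '[{"x":0.014,"y":0.0105,"z":0,"wx":0,"wy":0,"wz":0,"grip":0.0878},{"x":0.014,"y":0.0105,"z":0,"wx":0,"wy":0,"wz":0,"grip":0.0878},{"x":0,"y":0,"z":0.03,"wx":0,"wy":0,"wz":0,"grip":0.0878},{"x":0,"y":0,"z":0.03,"wx":0,"wy":0,"wz":0,"grip":0.0878},{"x":0,"y":0,"z":0,"wx":0,"wy":0,"wz":0,"grip":0.0878}]'
python3 - <<'E'
from h import *
need(657,108,47)
cv2.imwrite("pics/s12.png",cv2.resize(arm.get_image("scene")[120:290,260:430],None,fx=3.5,fy=3.5,interpolation=cv2.INTER_CUBIC))
E
```

```text
clock: 13.85
position: [659.1, 107.9, 124.7]
orientation: [-179.7, 0.1, 75.5]
contact_force: [-0.4, 0.1, -1.7]
grip_width: 88.2
clock 13.85 pos [659.1 107.9 124.7] rpy [-1.797e+02  1.000e-01  7.550e+01] F [-0.4  0.1 -1.7] grip 88.2 J [ 8. 33. 90. -0. 57. 23.]
tool shift mm [-0.3 -1.6 77.7]
```

View pics/s12.png

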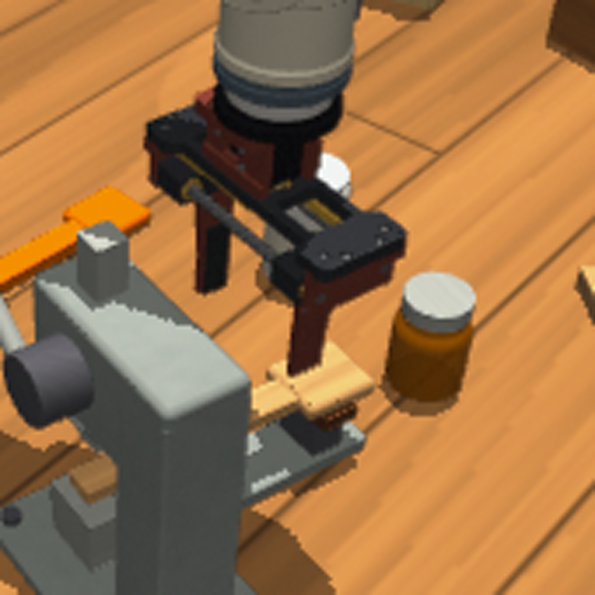

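The fingers straddle the handle and are clear of the jar and the head. Lowering and closing.

```bash
python3 -m jog '[{"x":0,"y":-0.001,"z":0.03,"wx":0,"wy":0,"wz":0,"grip":0.0878},{"x":0,"y":0,"z":0.03,"wx":0,"wy":0,"wz":0,"grip":0.0878},{"x":0,"y":0,"z":0.017,"wx":0,"wy":0,"wz":0,"grip":0.0878},{"x":0,"y":0,"z":0,"wx":0,"wy":0,"wz":0,"grip":0.05},{"x":0,"y":0,"z":0,"wx":0,"wy":0,"wz":0,"grip":0.015}]' 35
for i in 1 2; do python3 -m jog '[{"x":0,"y":0,"z":0,"wx":0,"wy":0,"wz":0,"grip":0.01},{"x":0,"y":0,"z":0,"wx":0,"wy":0,"wz":0,"grip":0.01},{"x":0,"y":0,"z":0,"wx":0,"wy":0,"wz":0,"grip":0.01},{"x":0,"y":0,"z":0,"wx":0,"wy":0,"wz":0,"grip":0.01},{"x":0,"y":0,"z":0,"wx":0,"wy":0,"wz":0,"grip":0.01}]'; done
python3 - <<'E'
from h import *
need(657,108,47)
cv2.imwrite("pics/s13.png",cv2.resize(arm.get_image("scene")[120:290,260:430],None,fx=3.5,fy=3.5,interpolation=cv2.INTER_CUBIC))
E
```

```text
clock: 14.4
position: [661.6, 108.6, 51.9]
orientation: [179.9, -0.0, 75.5]
contact_force: [0.4, 0.6, 0.3]
grip_width: 75.4
clock: 14.9
position: [660.7, 108.5, 50.6]
orientation: [180.0, -0.0, 75.5]
contact_force: [-0.9, -0.3, -0.8]
grip_width: 35.3
clock: 15.4
position: [660.4, 108.5, 50.4]
orientation: [-180.0, 0.0, 75.5]
contact_force: [-0.8, 0.5, 2.4]
grip_width: 25.1
clock 15.4 pos [660.4 108.5  50.4] rpy [-180.     0.    75.5] F [-0.8  0.5  2.4] grip 25.1 J [ 8. 38. 92.  0. 50. 23.]
tool shift mm [-1.3 -3.2  3.4]
```

View pics/s13.png

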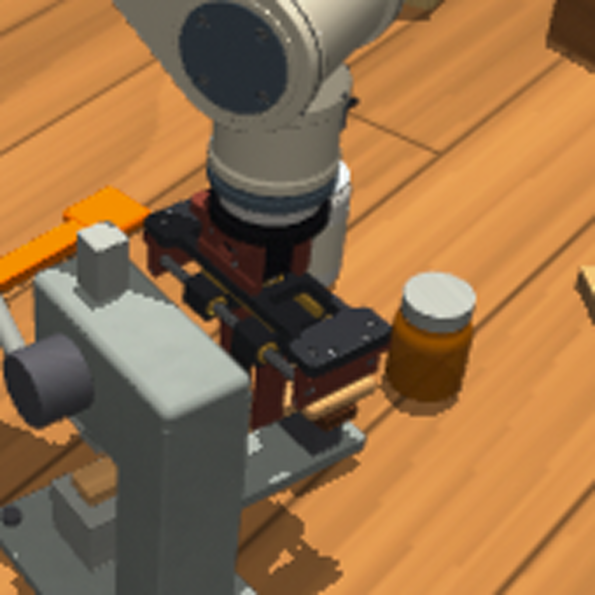

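The width is settling at 25 mm, the handle. I'll firm up the grip, lift 12 mm and check.

```bash
python3 -m jog '[{"x":0,"y":0,"z":0,"wx":0,"wy":0,"wz":0,"grip":0.01},{"x":0,"y":0,"z":0,"wx":0,"wy":0,"wz":0,"grip":0.01},{"x":0,"y":0,"z":-0.004,"wx":0,"wy":0,"wz":0,"grip":0.01},{"x":0,"y":0,"z":-0.004,"wx":0,"wy":0,"wz":0,"grip":0.01},{"x":0,"y":0,"z":-0.004,"wx":0,"wy":0,"wz":0,"grip":0.01}]' 45
python3 -m jog '[{"x":0,"y":0,"z":0,"wx":0,"wy":0,"wz":0,"grip":0.01},{"x":0,"y":0,"z":0,"wx":0,"wy":0,"wz":0,"grip":0.01}]'
python3 - <<'E'
from h import *
cv2.imwrite("pics/s14.png",cv2.resize(arm.get_image("scene")[120:290,260:430],None,fx=3.5,fy=3.5,interpolation=cv2.INTER_CUBIC))
E
```

```text
clock: 15.95
position: [660.7, 108.4, 62.6]
orientation: [180.0, -0.0, 75.5]
contact_force: [-0.9, -0.2, -1.6]
grip_width: 25.0
clock: 16.15
position: [660.7, 108.4, 62.6]
orientation: [180.0, -0.0, 75.5]
contact_force: [-0.3, -0.4, -1.4]
grip_width: 25.0
```

View pics/s14.png

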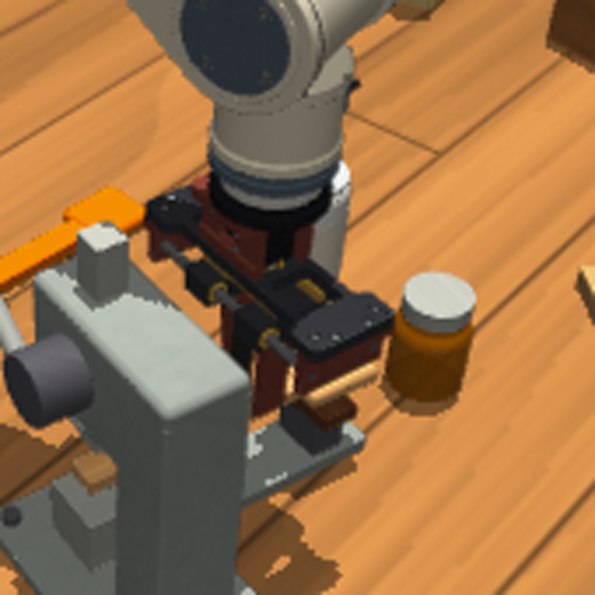

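The paddle has lifted off the rest (gap visible at (325,400)) and hangs level; the weight reads about 1.4 N. Now out of the throat to the front, then up.

```bash
python3 -m jog '[{"x":0.003,"y":-0.01,"z":-0.001,"wx":0,"wy":0,"wz":0,"grip":0.01},{"x":0.003,"y":-0.015,"z":0,"wx":0,"wy":0,"wz":0,"grip":0.01},{"x":0.003,"y":-0.015,"z":0,"wx":0,"wy":0,"wz":0,"grip":0.01},{"x":0.003,"y":-0.015,"z":0,"wx":0,"wy":0,"wz":0,"grip":0.01},{"x":0.003,"y":-0.015,"z":0,"wx":0,"wy":0,"wz":0,"grip":0.01}]'
python3 -m jog '[{"x":0,"y":-0.015,"z":0,"wx":0,"wy":0,"wz":0,"grip":0.01},{"x":0,"y":-0.015,"z":0,"wx":0,"wy":0,"wz":0,"grip":0.01},{"x":0,"y":-0.015,"z":0,"wx":0,"wy":0,"wz":0,"grip":0.01},{"x":0,"y":-0.01,"z":0,"wx":0,"wy":0,"wz":0,"grip":0.01},{"x":0,"y":0,"z":0,"wx":0,"wy":0,"wz":0,"grip":0.01}]'
python3 - <<'E'
from h import *
cv2.imwrite("pics/s15.png",cv2.resize(arm.get_image("scene")[90:310,180:430],None,fx=2.6,fy=2.6,interpolation=cv2.INTER_CUBIC))
E
```

```text
clock: 16.7
position: [595.2, 141.1, 63.4]
orientation: [-180.0, 0.0, 75.5]
contact_force: [-0.1, 0.7, -1.4]
grip_width: 24.8
clock: 17.2
position: [541.7, 154.6, 63.4]
orientation: [-179.9, 0.0, 75.6]
contact_force: [0.4, 0.7, -0.7]
grip_width: 25.0
```

View pics/s15.png

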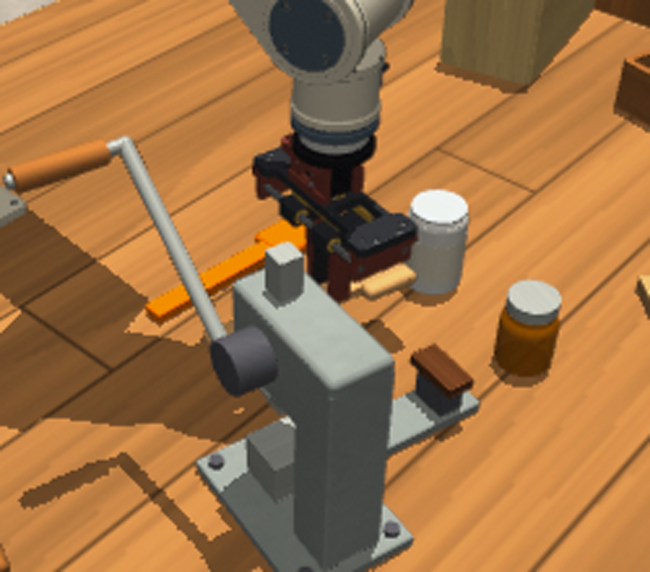

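The paddle is out of the press, with the throat and post empty, and clear of the tin. Raising 120 mm.

```bash
python3 -m jog '[{"x":0,"y":0,"z":-0.01,"wx":0,"wy":0,"wz":0,"grip":0.01},{"x":0,"y":0,"z":-0.025,"wx":0,"wy":0,"wz":0,"grip":0.01},{"x":0,"y":0,"z":-0.025,"wx":0,"wy":0,"wz":0,"grip":0.01},{"x":0,"y":0,"z":-0.025,"wx":0,"wy":0,"wz":0,"grip":0.01},{"x":0,"y":0,"z":-0.025,"wx":0,"wy":0,"wz":0,"grip":0.01}]'
python3 -m jog '[{"x":0,"y":0,"z":-0.01,"wx":0,"wy":0,"wz":0,"grip":0.01},{"x":0,"y":0,"z":0,"wx":0,"wy":0,"wz":0,"grip":0.01},{"x":0,"y":0,"z":0,"wx":0,"wy":0,"wz":0,"grip":0.01},{"x":0,"y":0,"z":0,"wx":0,"wy":0,"wz":0,"grip":0.01},{"x":0,"y":0,"z":0,"wx":0,"wy":0,"wz":0,"grip":0.01}]'
python3 - <<'E'
from h import *
need(0,0,0)
for n in("scene","top"):
  im=arm.get_image(n);cv2.imwrite(f"pics/{n}16.png",im)
  W=np.linalg.inv(arm.camera_model(n)["world_to_cam"])
  for q in("lever_grip","paddle","mark_spot","jar","tin","dusting_brush"):
    for d in arm.mark_of(q,n)[:3]: print(n,q,round(d["conf"],2),np.round((W@np.r_[d["point"],1])[:3],1))
E
```

```text
clock: 17.75
position: [544.2, 154.0, 175.2]
orientation: [179.9, -0.0, 75.5]
contact_force: [-0.3, -0.1, -1.4]
grip_width: 25.1
clock: 18.25
position: [542.6, 154.0, 182.1]
orientation: [-179.9, 0.1, 75.5]
contact_force: [-1.2, 0.3, -0.7]
grip_width: 24.9
clock 18.25 pos [542.6 154.  182.1] rpy [-1.799e+02  1.000e-01  7.550e+01] F [-1.2  0.3 -0.7] grip 24.9 J [ 15.  21. 102.   0.  57.  29.]
tool shift mm [-284.8 -486.4  183.4]
scene lever_grip 0.91 [458.7 -77.9 313.1]
scene paddle 0.91 [379.3 208.5  -1.6]
scene paddle 0.33 [512.2  43.2 204.8]
scene mark_spot 0.94 [370.2  91.2  13.4]
scene mark_spot 0.87 [512.9  45.7 206.5]
scene mark_spot 0.73 [ 696.2 -267.6   16.3]
scene jar 0.85 [702.8 288.   -2.6]
scene tin 0.71 [546.4 332.6   0.8]
scene dusting_brush 0.98 [ 478.  -242.1   -3.5]
top lever_grip 0.77 [455.8 -77.9 314.2]
top paddle 0.71 [ 7.874e+02 -3.229e+02 -3.000e-01]
top mark_spot 0.98 [ 692.2 -271.7   11.7]
top mark_spot 0.93 [512.8  41.4 204.1]
top mark_spot 0.66 [366.7  91.8  12. ]
top jar 0.88 [700.7 287.4  -2.5]
top tin 0.47 [546.8 333.9  -1.7]
top dusting_brush 0.58 [ 476.7 -244.8    0.9]
```

View pics/scene16.png

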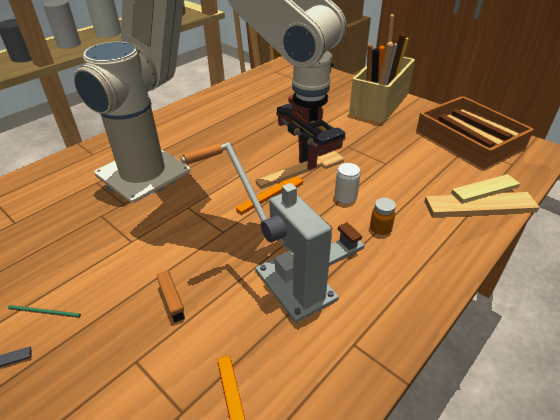

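View pics/top16.png

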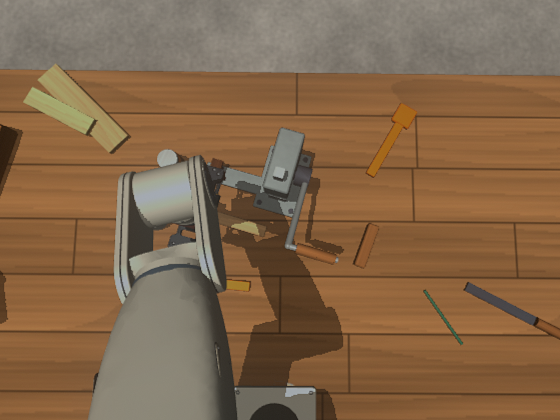

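The paddle is held at (312,165) in the scene view. Both cameras put the mark spot at z ≈ 205, which fits a level paddle with its underside at about 191 mm. The lever is up, and the jar, tin and brush are unmoved. One settling call, then hand in.

```bash
python3 -m jog '[{"x":0,"y":0,"z":0,"wx":0,"wy":0,"wz":0,"grip":0.01},{"x":0,"y":0,"z":0,"wx":0,"wy":0,"wz":0,"grip":0.01},{"x":0,"y":0,"z":0,"wx":0,"wy":0,"wz":0,"grip":0.01},{"x":0,"y":0,"z":0,"wx":0,"wy":0,"wz":0,"grip":0.01},{"x":0,"y":0,"z":0,"wx":0,"wy":0,"wz":0,"grip":0.01}]'
python3 -c "
from workcell import arm
print(arm.sense()['qd'].round(2));print(arm.hand_in())"
```

```text
clock: 19.45
position: [543.3, 154.3, 183.4]
orientation: [-180.0, -0.0, 75.5]
contact_force: [-0.1, -0.0, -0.6]
grip_width: 25.1
[-0.13  0.06  0.01  0.05 -0.06  0.07]
the job is handed in; nothing more can be done
None
```

I swung the lever down to its stop, let it come back up and handed the job in with the paddle held level, clear of the press. The hand-in reports no verdict.

- **Lever:** I rode the grip bar down its arc until the force jumped to about 34 N with almost no further travel. I then rode it back up. In the last pictures the grip is at z ≈ 313 mm, its rest height.
- **Paddle:** I gripped it at the balance point at 45 N, took it out through the open front and raised it. The mark spot measured z ≈ 205 mm in both cameras, which fits a level paddle with its underside at about 191 mm, some 130 mm above the rests. The grip width held steady at 25 mm, and the arm was still at hand-in at 19.5 s.
- **Jar, tin and brush:** each was found within about 10 mm of where it was first seen, which is within what the networks vary by.

**Checks that disagreed:**
- The finger width fell below the bar's 22 mm on the way down. The bar slipped towards the fingertips, so the rest of the stroke was a push from above rather than a firm grip.
- In the last check, only the scene camera reported the paddle itself near the gripper. Its position was really that of the mark spot, and its confidence was low (0.33), so the level and height figures rest on the mark spot and the gripper's position.

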